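# Finish packing a tasting carton

## Task

The small cardboard carton already holds the amber jar at one end; pack the red-lidded round cup and the green-lidded rectangular tub into the free space beside it. All three should end up standing upright side by side on the carton's floor, lids up; set the cup and the tub down rather than dropping them.

Things in the scene. Friction and masses are not known exactly. Their poses are not given: they have to be found in the camera images.
- carton: Brown open-topped cardboard carton with low walls, fixed to the bench: outside 82 (its x) by 194 (its y) by 30 mm high, walls and floor 4 mm thick, so 74 by 186 mm inside and the floor 4 mm up. Origin: centre of its underside; z up, y along its long side. It stands within about 20 degrees of its long side running along the bench's y. The jar, the cup and the tub fit in it in one row along y, with about 30 mm to spare in all; the free space is the carton's -y part.
- jar: Amber glass jar with a paper label and a brass lid, 56 mm in diameter, 80 mm high, about 0.2 kg, loose. It already stands in the carton, close to the wall at the carton's +y end. Origin: centre of its underside; z up.
- red_cup: White round cup with a RED lid, rigid and closed, 54 mm in diameter at the lid (take it as a plain cylinder), 75 mm high, about 0.12 kg. It stands loose on the bench in one of six places among look-alikes with other lid colours (blue and black round cups, yellow and orange tubs), whose centres are at least 100 mm apart. Origin: centre of its underside; z up.
- green_tub: White rectangular tub with a GREEN lid, rigid and closed, 54 (its x) by 46 (its y) by 72 mm high, about 0.14 kg. It stands loose on the bench in another of the six places, turned up to about 26 degrees. Origin: centre of its underside; z up.

How it is judged (in metres and radians):
At the end, for the whole second after the job is handed in: The red-lidded cup, the green-lidded tub and the amber jar all stand inside the carton's walls with their undersides on its floor (within 6 mm), lids up and upright within 8 degrees, released and at rest (x of red_cup in the frame of carton between -0.037 and 0.037 m and y of red_cup in the frame of carton between -0.093 and 0.093 m and z of red_cup in the frame of carton between -0.002 and 0.01 m and angle between each of red_cup, green_tub, jar's own z axis and vertical below 0.14 rad and linear speed of each of red_cup, green_tub, jar below 0.02 m/s and x of green_tub in the frame of carton between -0.037 and 0.037 m and y of green_tub in the frame of carton between -0.093 and 0.093 m and z of green_tub in the frame of carton between -0.002 and 0.01 m and x of jar in the frame of carton between -0.037 and 0.037 m and y of jar in the frame of carton between -0.093 and 0.093 m and z of jar in the frame of carton between -0.002 and 0.01 m); the robot touches nothing.
It fails at once if the red-lidded cup is dropped or thrown (falls freely faster than 0.85 m/s, a drop of about 35 mm) (linear speed of red_cup above 0.85 m/s and contact force between each of the arm, the fingers and red_cup below 0.05 N).
It fails at once if the green-lidded tub is dropped or thrown (falls freely faster than 0.85 m/s, a drop of about 35 mm) (linear speed of green_tub above 0.85 m/s and contact force between each of the arm, the fingers and green_tub below 0.05 N).
It also fails if it takes over 54 s, if anything falls off the work surface, if the arm or the gripper's body presses on something with over 40 N, if the wrist force passes 120 N, or if a joint passes its speed limit or range.

## Robot

A 6-joint arm with a two-finger parallel gripper is mounted at the origin on the work surface. World frame = base frame: x ahead of the robot, y to its left, z up, the work surface at z = 0. Lengths are in mm, angles in degrees, forces in N, time in s.
With the tool pointing down it reaches from about 375 to 975 mm from the base axis. Payload 3.8 kg.
Tool frame: the origin (TCP) lies between the finger pads; the fingertips stand 14 mm ahead of it and the grasp point (between the pads) lies 5 mm behind it; x points along the fingers, z is the direction in which the jaws open and shut, and the axes are right-handed (so a half turn about x gives the same grasp; the last joint's range is limited). The gripper opens to 85 mm and grips with 20 to 120 N. Pads are 22 mm wide; open, the fingers measure 114 mm over their backs; the gripper's body (76 mm by 85 mm) begins 54 mm behind the grasp point. The pads swing forward as they close: fully open they stand 13 mm farther back than shut.
Start: joints at [74.49, 15.12, 91.902, -0, 72.978, -2.114], TCP at [156.379, 656.631, 245.28] pointing down, gripper open.
Joint ranges: [-150.88, 150.88], [-54.13, 125.18], [17.81, 147.31], [-75.09, 255.09], [0, 152.58], [-146.25, 146.25]. Speed limits (degrees/s): [147.25, 147.25, 180, 180, 180, 180].

## Interface

Orientations are given as a 3x3 rotation matrix whose columns are the frame's x, y, z axes.
In Python, from cell import ctrl, read_camera, camera_model gives the robot as it stands.
- The arm moves only by the tool carry_out, never from a script. Its arguments are lists of equal length, an entry for each row: "translation": the shift along the tool's x, y, z each as a share of 0.02 m, from -1 to 1, a list of three; "angular": the turn, a rotation vector about the tool's x, y, z each as a share of 0.15 rad, from -1 to 1, a list of three; "hand": the opening, from 0 (shut) to 1 (fully open). A call has 1 to 5 rows; each row shifts and turns the commanded pose from where the row before left it, along the tool's axes as they then stand; what a row does not reach is not made up. A row lasts 1/10 s, in which the tool goes at most 50 mm and 8.59 degrees, less where a joint would pass 70% of its speed; a pose out of reach is approached as far as the arm can. A call with a number of a shift or a turn outside -1 to 1 is refused whole. A call with a gripper value outside its range is refused whole. The fingers move at their own pace and stop on an object; "grip_force" is the grip in N (left out, the last holds). Time passes only in rows, so rows that do not move let the fingers close. It gives the time, the measured TCP pose, the force and the opening at its end, in the units of the state.
- ctrl.state(): the state, without advancing time (a new reading comes with each control period).
- read_camera(name): name is "scene" or "top"; returns (picture, depth): 420x560x3 uint8, blue, green, red; 420x560 float32, mm along the optical axis (not along the pixel's ray), 0 where there is no reading.
- camera_model(name): a dict with "fovy" (degrees; the focal length in pixels is half the picture's height over the tangent of half this angle, whatever the lens; pixels are square), "cx", "cy" (the principal point, pixels), "eye" and "attitude" of the camera in the world. Camera axes: x right, y up, looking along -z (the intrinsics and any distortion apply to the point x, -y, -z); pixel columns grow to the right and rows downward; lengths in mm; the calibration is good to about 2 mm. A picture is of the moment at which its call begins. camera_model takes no time and is no camera call.
- ctrl.finish_job(): hands the job in, once; it reports no verdict.
The state is a dict: "t": time; "q": joint angles; "dq": joint speeds; "joint_torque": joint torques, N m; "ee_pos": TCP position; "ee_rot": TCP orientation; "ft_force": force on the tool from outside, world axes, zero at the start; "ft_torque": the same for the moment, N m; "gripper_width": opening from 0.0 (shut) to 1.0 (fully open).
Only numpy, scipy, OpenCV 4.12 (cv2) and the standard library are available. Lean on these libraries where they do the work, as an engineer would, in place of code of your own. Each camera call takes 0.05 s, during which the arm holds its last target.

## Working session

There is one attempt and no reset: what is moved stays moved. The work goes in short steps, Python scripts to look and compute and a tool call to move; the robot and the scene stay as the last step left them, time stands still between calls to the robot, and variables do not carry over. Pictures are saved under pics/ and viewed, and the job is handed in when it is done.

Besides the shell and the picture viewer there is one more tool, called after "Emit:" by a JSON object that holds its "op" and its "data". carry_out: Moves the arm, as the interface text tells. Shift numbers are shares of 0.02 m and turn numbers shares of 0.15 rad, none past 1 either way. Its arguments: {"type":"object","properties":{"translation":{"type":"array","items":{"type":"array","items":{"type":"number","minimum":-1,"maximum":1}}},"angular":{"type":"array","items":{"type":"array","items":{"type":"number","minimum":-1,"maximum":1}}},"hand":{"type":"array","items":{"type":"number"}},"grip_force":{"type":"number"}},"required":["translation","angular","hand"]}

```bash
ls; mkdir -p pics; python3 - <<'E'
from cell import ctrl, read_camera, camera_model
import cv2,numpy as np
for n in("scene","top"):
    p,d=read_camera(n); cv2.imwrite(f"pics/{n}0.png",p); np.save(f"pics/{n}0.npy",d); print(n,camera_model(n))
s=ctrl.state();print(s)
E
```

```text
pics
scene {'fovy': 53.820469807342576, 'cx': 280.95835172040677, 'cy': 205.10787057892438, 'eye': array([743.62498146, 475.8807071 , 717.63818672]), 'attitude': array([[-0.86810978, -0.40794356,  0.2827852 ],
       [ 0.49629935, -0.7035872 ,  0.50857842],
       [-0.00850725,  0.581848  ,  0.81325305]])}
top {'fovy': 51.27049432754109, 'cx': 281.83854556776885, 'cy': 206.0466238825958, 'eye': array([414.57082775,  61.1992025 , 930.31083261]), 'attitude': array([[ 0.02293188,  0.98958521, -0.14210997],
       [-0.99947491,  0.02594795,  0.01940658],
       [ 0.02289192,  0.14159032,  0.98966062]])}
{'t': 0.1, 'q': array([ 7.44896282e+01,  1.51658795e+01,  9.19745386e+01,  5.95332242e-04,
        7.29787942e+01, -2.11205625e+00]), 'dq': array([-0.00313982, -0.00609881, -0.2313    ,  0.05376752,  0.04366866,
       -0.03065569]), 'joint_torque': array([-2.21815635e-04, -5.16710222e+01, -3.68590379e+01, -1.28597821e-04,
        6.38480647e-03, -3.58778095e-05]), 'ee_pos': array([156.21099561, 656.00981804, 244.06385592]), 'ee_rot': array([[-5.65964291e-04, -9.72781959e-01,  2.31721685e-01],
       [-2.00221400e-03,  2.31722360e-01,  9.72779903e-01],
       [-9.99997835e-01,  8.66022868e-05, -2.07886424e-03]]), 'ft_force': array([0.83728692, 1.02225843, 1.13414716]), 'ft_torque': array([ 0.07814497, -0.02858659,  0.03036883]), 'gripper_width': 0.9991353748929864}
```

View pics/scene0.png

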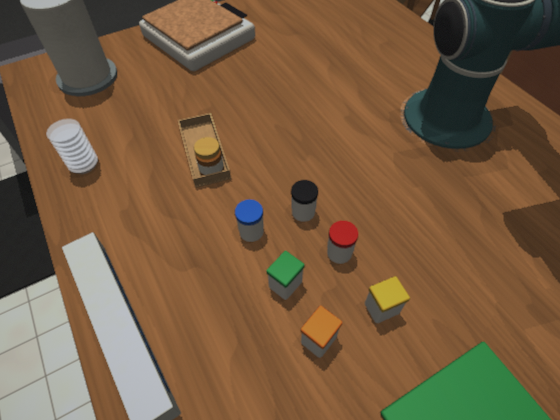

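View pics/top0.png

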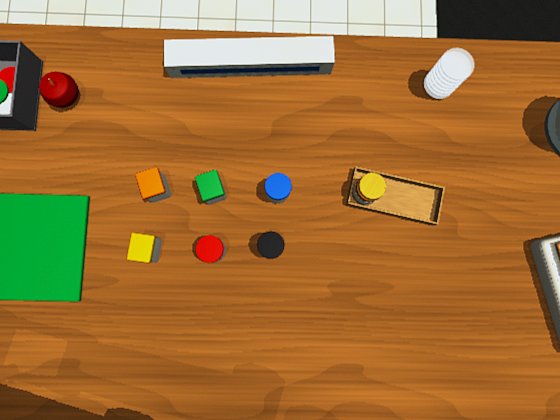

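The scene view shows the red cup at (342,240), green tub (286,275) and carton (203,150). In the top view they are red (209,249), green (210,186) and carton (395,195), with the jar at its left end (372,187). Next I measure them.

```bash
cat > h.py <<'E'
import numpy as np,cv2
from cell import ctrl, read_camera, camera_model
def rays(n,uv):
    m=camera_model(n); f=210/np.tan(np.radians(m['fovy'])/2)
    uv=np.asarray(uv,float).reshape(-1,2)
    d=np.c_[(uv[:,0]-m['cx'])/f,-(uv[:,1]-m['cy'])/f,-np.ones(len(uv))]
    return m['eye'],d@m['attitude'].T
def plane(n,uv,z):
    e,d=rays(n,uv); return e+d*((z-e[2])/d[:,2])[:,None]
def cloud(n,D):
    v,u=np.mgrid[:D.shape[0],:D.shape[1]]
    e,d=rays(n,np.c_[u.ravel(),v.ravel()])
    return (e+d*D.ravel()[:,None]).reshape(*D.shape,3)
def mask(p,c):
    h=cv2.cvtColor(p,cv2.COLOR_BGR2HSV);H,S,V=cv2.split(h)
    if c=='red': return ((H<6)|(H>174))&(S>180)&(V>90)
    if c=='green': return (H>50)&(H<80)&(S>120)&(V>60)
    if c=='amber': return (H>19)&(H<32)&(S>150)&(V>120)
E
cat > m.py <<'E'
from h import *
import sys
def meas(tag,ims):
  for n,(p,D) in ims.items():
    P=cloud(n,D)
    for c,z in(('red',75),('green',72),('amber',80)):
        M=mask(p,c)&(P[...,0]>200)&(P[...,0]<700)&(P[...,1]>-350)&(P[...,1]<400)
        M&=(D>0)
        k,L,st,ce=cv2.connectedComponentsWithStats(M.astype(np.uint8))
        for i in range(1,k):
            if st[i,4]<60: continue
            Q=P[L==i]; zz=np.percentile(Q[:,2],[5,50,95])
            T=(L==i)&(abs(P[...,2]-np.median(Q[:,2]))<5)
            cs,_=cv2.findContours((T).astype(np.uint8),cv2.RETR_EXTERNAL,cv2.CHAIN_APPROX_NONE)
            cc=max(cs,key=cv2.contourArea).reshape(-1,2)
            W=plane(n,cc,z)[:,:2].astype(np.float32)
            r=cv2.minAreaRect(W)
            vv,uu=np.nonzero(T); ctr=plane(n,np.c_[uu,vv],z)[:,:2].mean(0)
            print(n,c,st[i,4],'px',ce[i].round(),'z',zz.round(1),'ctr',ctr.round(1),'rect',np.round(r[0],1),np.round(r[1],1),round(r[2],1))
if __name__=="__main__":
    meas('',{n:(cv2.imread(f'pics/{n}0.png'),np.load(f'pics/{n}0.npy')) for n in('scene','top')})
    for n in('scene','top'):
        p=cv2.imread(f'pics/{n}0.png');D=np.load(f'pics/{n}0.npy');P=cloud(n,D)
        T=(P[...,2]>22)&(P[...,2]<36)&(P[...,0]>300)&(P[...,0]<600)&(P[...,1]<-20)&(P[...,1]>-330)&(D>0)
        vv,uu=np.nonzero(T);print(n,len(vv),'px',uu.min(),uu.max(),vv.min(),vv.max())
        r=cv2.minAreaRect(plane(n,np.c_[uu,vv],30)[:,:2].astype(np.float32));print(n,'rim',r)
        x=cv2.resize(p,None,fx=1,fy=1);x[T]=(255,0,255);v0,v1,u0,u1=vv.min()-20,vv.max()+20,uu.min()-20,uu.max()+20
        cv2.imwrite(f'pics/rim_{n}.png',cv2.resize(x[max(v0,0):v1,max(u0,0):u1],None,fx=4,fy=4,interpolation=0)[:600,:800])
        g=P[(P[...,2]<15)&(abs(P[...,0]-500)<80)&(abs(P[...,1]-100)<200)];print('bench z',np.median(g[:,2]))
E
python3 m.py
```

```text
scene red 562 px [343. 233.] z [71.7 73.6 75.4] ctr [452.9 184.3] rect [452.6 183.5] [49.2 51.6] 59.9
scene green 709 px [285. 268.] z [68.6 70.7 72.5] ctr [579.4 192. ] rect [579.1 191.5] [52.6 45. ] 20.4
scene amber 306 px [206. 146.] z [81.  82.5 84.3] ctr [ 583.1 -134.9] rect [ 581.7 -135.7] [46.4 49.4] 59.8
scene amber 817 px [389. 292.] z [68.5 70.7 72.5] ctr [456.3 319.5] rect [456.2 319.2] [44.  51.8] 83.3
top red 602 px [209. 249.] z [73.  75.8 78.3] ctr [449.9 183.9] rect [449.7 183.8] [50.5 50.3] 2.4
top green 607 px [209. 185.] z [70.1 72.8 75.4] ctr [576. 190.] rect [576. 190.] [53.3 45. ] 20.6
top amber 569 px [372. 185.] z [80.6 84.6 87. ] ctr [ 582.4 -133.8] rect [ 582.7 -133.7] [50.5 52. ] 1.5
top amber 671 px [140. 247.] z [69.8 72.9 75.5] ctr [448.9 314.9] rect [449.1 314.8] [46.1 52.5] 83.3
scene 341 px 177 228 113 176
scene rim ((576.7538452148438, -192.39376831054688), (198.09486389160156, 81.32994079589844), 78.37181854248047)
bench z -1.1918327060421916
top 482 px 347 444 182 224
top rim ((571.9609375, -194.2546844482422), (195.33604431152344, 82.78221130371094), 78.78263854980469)
bench z 0.8601948340258332
```

Both views agree to within 3 mm:

| Item | Position (mm) | Other |
|---|---|---|
| Cup | about (451,184) | |
| Tub | about (577.5,191) | yaw 20.5° |
| Carton | (574.4,-193.3) | yaw -11.5°, rim 196×82 as specified |
| Jar | carton y ≈ +59 | |

Plan: jaws across the carton's x, gripping high so the tips stay above the walls. The cup goes at carton y=-4 and the tub at y=-62.

```bash
cat > go.py <<'E'
from h import *
import sys
from scipy.spatial.transform import Rotation as R
# usage: go.py x y z yaw [nmin]  -> distance to go, in rows of tool-axis shares
x,y,z,yaw=map(float,sys.argv[1:5]); nmin=int(sys.argv[5]) if len(sys.argv)>5 else 1
s=ctrl.state(); p=s['ee_pos'];M=np.array(s['ee_rot'])
c,sn=np.cos(np.radians(yaw)),np.sin(np.radians(yaw))
X=np.array([0,0,-1.]);Z=np.array([c,sn,0]);G=np.c_[X,np.cross(Z,X),Z]
rv=R.from_matrix(M.T@G).as_rotvec(); d=np.array([x,y,z])-p
print('t',round(s['t'],2),'p',p.round(1),'yaw',round(np.degrees(np.arctan2(M[1,2],M[0,2])),1),'d',d.round(1),'rv deg',np.degrees(rv).round(1),'F',np.round(s['ft_force'],1),'w',round(s['gripper_width'],3),'q',np.round(s['q']))
n=nmin
while True:
    Ts=[];Mi=M.copy()
    for i in range(n):
        Ts.append(Mi.T@d/n/20); Mi=Mi@R.from_rotvec(rv/n).as_matrix()
    if np.abs(Ts).max()<=1 and np.abs(rv/n).max()<=.15 and np.linalg.norm(d)/n<33: break
    n+=1
print(n,'rows, turn each',(rv/n/.15).round(2).tolist())
for i in range(0,n,5): print([t.round(2).tolist() for t in Ts[i:i+5]])
E
python3 go.py 451.3 184 190 -11.5
```

```text
t 0.1 p [156.2 656.  244.1] yaw 76.6 d [ 295.1 -472.   -54.1] rv deg [88.1 -0.1  0.1] F [0.8 1.  1.1] w 0.999 q [74. 15. 92.  0. 73. -2.]
28 rows, turn each [0.37, -0.0, 0.0]
[[0.1, -0.71, -0.7], [0.1, -0.75, -0.66], [0.1, -0.78, -0.62], [0.1, -0.81, -0.57], [0.1, -0.84, -0.53]]
[[0.1, -0.87, -0.48], [0.1, -0.9, -0.43], [0.1, -0.92, -0.38], [0.1, -0.94, -0.33], [0.1, -0.95, -0.28]]
[[0.1, -0.97, -0.23], [0.1, -0.98, -0.17], [0.1, -0.99, -0.12], [0.1, -0.99, -0.06], [0.1, -0.99, -0.01]]
[[0.1, -0.99, 0.05], [0.1, -0.99, 0.1], [0.1, -0.98, 0.15], [0.1, -0.97, 0.21], [0.1, -0.96, 0.26]]
[[0.1, -0.94, 0.31], [0.1, -0.92, 0.36], [0.1, -0.9, 0.41], [0.1, -0.88, 0.46], [0.1, -0.85, 0.51]]
[[0.1, -0.82, 0.56], [0.1, -0.79, 0.6], [0.1, -0.76, 0.64]]
```

Emit:
{"op": "carry_out", "data": {"translation": [[0.1, -0.71, -0.7], [0.1, -0.75, -0.66], [0.1, -0.78, -0.62], [0.1, -0.81, -0.57], [0.1, -0.84, -0.53]], "angular": [[0.37, 0, 0], [0.37, 0, 0], [0.37, 0, 0], [0.37, 0, 0], [0.37, 0, 0]], "hand": [1, 1, 1, 1, 1], "grip_force": 40}}

```text
t: 0.6
ee_pos: [209.2, 571.0, 234.5]
ee_rot: [[-0.0, -0.871, 0.492], [-0.001, 0.492, 0.871], [-1.0, -0.0, -0.001]]
ft_force: [0.5, -0.2, 0.1]
gripper_width: 0.998
```

Emit:
{"op": "carry_out", "data": {"translation": [[0.1, -0.87, -0.48], [0.1, -0.9, -0.43], [0.1, -0.92, -0.38], [0.1, -0.94, -0.33], [0.1, -0.95, -0.28]], "angular": [[0.37, 0, 0], [0.37, 0, 0], [0.37, 0, 0], [0.37, 0, 0], [0.37, 0, 0]], "hand": [1, 1, 1, 1, 1]}}

```text
t: 1.1
ee_pos: [262.2, 486.2, 225.2]
ee_rot: [[0.0, -0.702, 0.713], [0.0, 0.713, 0.702], [-1.0, 0.0, 0.0]]
ft_force: [0.0, -0.8, 0.9]
gripper_width: 0.997
```

Emit:
{"op": "carry_out", "data": {"translation": [[0.1, -0.97, -0.23], [0.1, -0.98, -0.17], [0.1, -0.99, -0.12], [0.1, -0.99, -0.06], [0.1, -0.99, -0.01]], "angular": [[0.37, 0, 0], [0.37, 0, 0], [0.37, 0, 0], [0.37, 0, 0], [0.37, 0, 0]], "hand": [1, 1, 1, 1, 1]}}

```text
t: 1.6
ee_pos: [314.2, 401.5, 215.2]
ee_rot: [[0.0, -0.479, 0.878], [0.0, 0.878, 0.479], [-1.0, 0.0, 0.0]]
ft_force: [-0.1, -0.2, -0.4]
gripper_width: 1.001
```

Emit:
{"op": "carry_out", "data": {"translation": [[0.1, -0.99, 0.05], [0.1, -0.99, 0.1], [0.1, -0.98, 0.15], [0.1, -0.97, 0.21], [0.1, -0.96, 0.26]], "angular": [[0.37, 0, 0], [0.37, 0, 0], [0.37, 0, 0], [0.37, 0, 0], [0.37, 0, 0]], "hand": [1, 1, 1, 1, 1]}}

```text
t: 2.1
ee_pos: [365.9, 316.8, 205.3]
ee_rot: [[0.0, -0.221, 0.975], [0.0, 0.975, 0.221], [-1.0, 0.0, 0.0]]
ft_force: [0.5, -0.2, -0.2]
gripper_width: 1.003
```

Emit:
{"op": "carry_out", "data": {"translation": [[0.1, -0.94, 0.31], [0.1, -0.92, 0.36], [0.1, -0.9, 0.41], [0.1, -0.88, 0.46], [0.1, -0.85, 0.51]], "angular": [[0.37, 0, 0], [0.37, 0, 0], [0.37, 0, 0], [0.37, 0, 0], [0.37, 0, 0]], "hand": [1, 1, 1, 1, 1]}}

```text
t: 2.6
ee_pos: [417.0, 232.1, 195.2]
ee_rot: [[0.0, 0.055, 0.998], [0.0, 0.998, -0.055], [-1.0, 0.0, 0.0]]
ft_force: [0.5, -0.3, -0.5]
gripper_width: 1.003
```

Emit:
{"op": "carry_out", "data": {"translation": [[0.1, -0.82, 0.56], [0.1, -0.79, 0.6], [0.1, -0.76, 0.64], [0, 0, 0], [0, 0, 0]], "angular": [[0.37, 0, 0], [0.37, 0, 0], [0.37, 0, 0], [0, 0, 0], [0, 0, 0]], "hand": [1, 1, 1, 1, 1]}}

```text
t: 3.1
ee_pos: [447.3, 182.0, 189.2]
ee_rot: [[-0.0, 0.217, 0.976], [0.0, 0.976, -0.217], [-1.0, 0.0, -0.0]]
ft_force: [-0.9, -0.4, -0.2]
gripper_width: 0.997
```

```bash
python3 go.py 451.3 184 42 -11.5
```

```text
t 3.1 p [447.3 182.  189.2] yaw -12.5 d [   4.     2.  -147.2] rv deg [-1. -0. -0.] F [-0.9 -0.4 -0.2] w 0.997 q [ 19.  -3. 118.   0.  65.  32.]
8 rows, turn each [-0.02, -0.0, -0.0]
[[0.92, 0.02, 0.02], [0.92, 0.02, 0.02], [0.92, 0.02, 0.02], [0.92, 0.02, 0.02], [0.92, 0.02, 0.02]]
[[0.92, 0.02, 0.02], [0.92, 0.02, 0.02], [0.92, 0.02, 0.02]]
```

Emit:
{"op": "carry_out", "data": {"translation": [[0.5, 0.14, 0.17], [0.9, 0, 0], [0.95, 0, 0], [1, 0, 0], [1, 0, 0]], "angular": [[-0.1, 0, 0], [0, 0, 0], [0, 0, 0], [0, 0, 0], [0, 0, 0]], "hand": [1, 1, 1, 1, 1]}}

```text
t: 3.6
ee_pos: [450.9, 185.4, 101.0]
ee_rot: [[-0.0, 0.199, 0.98], [0.0, 0.98, -0.199], [-1.0, 0.0, -0.0]]
ft_force: [0.7, -0.6, 0.6]
gripper_width: 0.998
```

```bash
python3 go.py 451.3 184 42 -11.5
```

```text
t 3.6 p [450.9 185.4 101. ] yaw -11.5 d [  0.4  -1.4 -59. ] rv deg [ 0. -0. -0.] F [ 0.7 -0.6  0.6] w 0.998 q [ 19.   3. 122.   0.  55.  31.]
3 rows, turn each [0.0, -0.0, -0.0]
[[0.98, -0.02, 0.01], [0.98, -0.02, 0.01], [0.98, -0.02, 0.01]]
```

Emit:
{"op": "carry_out", "data": {"translation": [[1, -0.03, 0], [1, -0.03, 0], [0.95, 0, 0], [0, 0, 0], [0, 0, 0]], "angular": [[0, 0, 0], [0, 0, 0], [0, 0, 0], [0, 0, 0], [0, 0, 0]], "hand": [1, 1, 1, 1, 0.6]}}

```text
t: 4.1
ee_pos: [450.5, 183.8, 42.8]
ee_rot: [[-0.001, 0.199, 0.98], [-0.0, 0.98, -0.199], [-1.0, -0.001, -0.001]]
ft_force: [-0.8, 0.5, 0.6]
gripper_width: 0.855
```

Emit:
{"op": "carry_out", "data": {"translation": [[0, 0, 0], [0, 0, 0], [0, 0, 0], [0, 0, 0], [0, 0, 0]], "angular": [[0, 0, 0], [0, 0, 0], [0, 0, 0], [0, 0, 0], [0, 0, 0]], "hand": [0, 0, 0, 0, 0]}}

```text
t: 4.6
ee_pos: [452.3, 184.0, 44.6]
ee_rot: [[0.002, 0.201, 0.98], [0.001, 0.98, -0.201], [-1.0, 0.002, 0.002]]
ft_force: [-0.1, 0.8, 5.6]
gripper_width: 0.622
```

```bash
python3 go.py 451.3 184 200 -11.5
```

```text
t 4.6 p [452.3 184.   44.6] yaw -11.6 d [ -1.    0.  155.4] rv deg [-0.1  0.1 -0.1] F [-0.1  0.8  5.6] w 0.622 q [ 19.   8. 125.   0.  48.  31.]
8 rows, turn each [-0.0, 0.0, -0.0]
[[-0.97, 0.0, -0.0], [-0.97, 0.0, -0.0], [-0.97, -0.0, -0.0], [-0.97, -0.0, -0.01], [-0.97, -0.0, -0.01]]
[[-0.97, -0.0, -0.01], [-0.97, -0.0, -0.01], [-0.97, -0.0, -0.01]]
```

Emit:
{"op": "carry_out", "data": {"translation": [[-0.3, 0, 0], [-0.8, 0, 0], [-1, 0, 0], [-1, 0, 0], [-1, 0, 0]], "angular": [[0, 0, 0], [0, 0, 0], [0, 0, 0], [0, 0, 0], [0, 0, 0]], "hand": [0, 0, 0, 0, 0]}}

```text
t: 5.1
ee_pos: [450.2, 182.9, 125.5]
ee_rot: [[-0.002, 0.201, 0.98], [-0.001, 0.98, -0.201], [-1.0, -0.001, -0.001]]
ft_force: [-0.1, 0.7, -0.7]
gripper_width: 0.626
```

Emit:
{"op": "carry_out", "data": {"translation": [[-1, 0, 0], [-1, 0, 0], [-1, 0, 0], [0, 0, 0], [0, 0, 0]], "angular": [[0, 0, 0], [0, 0, 0], [0, 0, 0], [0, 0, 0], [0, 0, 0]], "hand": [0, 0, 0, 0, 0]}}

```text
t: 5.6
ee_pos: [450.8, 183.2, 184.9]
ee_rot: [[-0.0, 0.201, 0.98], [-0.0, 0.98, -0.201], [-1.0, -0.0, -0.0]]
ft_force: [-0.4, -0.4, -0.9]
gripper_width: 0.621
```

```bash
python3 go.py 573.6 -197.2 190 -11.5; python3 - <<'E'
from h import *
p,d=read_camera("scene");cv2.imwrite("pics/scene1.png",p)
E
```

```text
t 5.6 p [450.8 183.2 184.9] yaw -11.6 d [ 122.8 -380.4    5.1] rv deg [-0.1 -0.   0. ] F [-0.4 -0.4 -0.9] w 0.621 q [ 19.  -3. 118.  -0.  65.  31.]
18 rows, turn each [-0.0, -0.0, 0.0]
[[-0.01, -0.97, 0.55], [-0.01, -0.97, 0.55], [-0.01, -0.97, 0.55], [-0.01, -0.97, 0.55], [-0.01, -0.97, 0.55]]
[[-0.01, -0.97, 0.55], [-0.01, -0.97, 0.55], [-0.01, -0.97, 0.55], [-0.01, -0.97, 0.55], [-0.01, -0.97, 0.55]]
[[-0.01, -0.97, 0.55], [-0.01, -0.97, 0.55], [-0.01, -0.97, 0.55], [-0.01, -0.97, 0.55], [-0.01, -0.97, 0.55]]
[[-0.01, -0.97, 0.55], [-0.01, -0.97, 0.54], [-0.01, -0.97, 0.54]]
```

View pics/scene1.png

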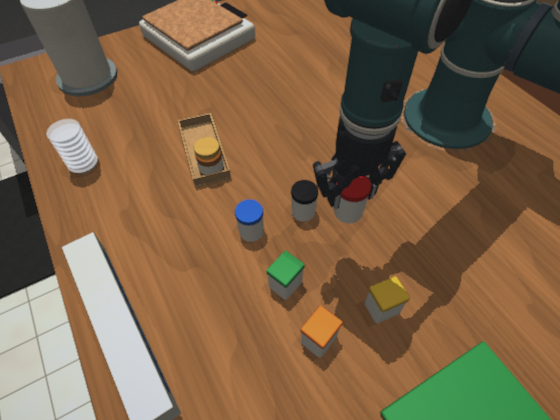

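The red cup is held upright between the fingers, around (352,198), and nothing else has moved. Next is the carry.

Emit:
{"op": "carry_out", "data": {"translation": [[-0.02, -0.5, 0.28], [-0.02, -0.8, 0.45], [-0.02, -0.97, 0.55], [-0.02, -0.97, 0.55], [-0.02, -0.97, 0.55]], "angular": [[0, 0, 0], [0, 0, 0], [0, 0, 0], [0, 0, 0], [0, 0, 0]], "hand": [0, 0, 0, 0, 0]}}

```text
t: 6.15
ee_pos: [480.2, 89.7, 185.8]
ee_rot: [[-0.003, 0.2, 0.98], [-0.001, 0.98, -0.2], [-1.0, -0.001, -0.002]]
ft_force: [1.2, -0.1, -1.4]
gripper_width: 0.62
```

Emit:
{"op": "carry_out", "data": {"translation": [[-0.02, -0.97, 0.55], [-0.02, -0.97, 0.55], [-0.02, -0.97, 0.55], [-0.02, -0.97, 0.55], [-0.02, -0.97, 0.55]], "angular": [[0, 0, 0], [0, 0, 0], [0, 0, 0], [0, 0, 0], [0, 0, 0]], "hand": [0, 0, 0, 0, 0]}}

```text
t: 6.65
ee_pos: [514.5, -16.4, 187.7]
ee_rot: [[-0.003, 0.201, 0.98], [-0.0, 0.98, -0.201], [-1.0, -0.001, -0.003]]
ft_force: [0.4, 0.2, -2.6]
gripper_width: 0.622
```

Emit:
{"op": "carry_out", "data": {"translation": [[-0.02, -0.97, 0.55], [-0.02, -0.97, 0.55], [-0.02, -0.97, 0.55], [-0.02, -0.97, 0.55], [-0.02, -0.97, 0.55]], "angular": [[0, 0, 0], [0, 0, 0], [0, 0, 0], [0, 0, 0], [0, 0, 0]], "hand": [0, 0, 0, 0, 0]}}

```text
t: 7.15
ee_pos: [548.8, -122.3, 189.6]
ee_rot: [[-0.003, 0.201, 0.98], [0.0, 0.98, -0.201], [-1.0, -0.0, -0.003]]
ft_force: [0.0, 0.3, -0.9]
gripper_width: 0.622
```

Emit:
{"op": "carry_out", "data": {"translation": [[-0.02, -0.97, 0.55], [-0.02, -0.8, 0.45], [-0.02, -0.6, 0.35], [0, -0.3, 0.15], [0, 0, 0]], "angular": [[0, 0, 0], [0, 0, 0], [0, 0, 0], [0, 0, 0], [0, 0, 0]], "hand": [0, 0, 0, 0, 0]}}

```text
t: 7.65
ee_pos: [568.3, -179.8, 192.1]
ee_rot: [[-0.001, 0.202, 0.979], [0.0, 0.979, -0.202], [-1.0, 0.0, -0.001]]
ft_force: [-0.8, -0.2, -2.1]
gripper_width: 0.628
```

```bash
python3 go.py 573.6 -197.2 60 -11.5; python3 - <<'E'
from h import *
from m import meas
I={n:read_camera(n) for n in("scene","top")}
for n in I: cv2.imwrite(f"pics/{n}2.png",I[n][0])
cv2.imwrite("pics/both2.png",np.hstack([I['scene'][0][60:300,80:420],I['top'][0][80:320,240:560]]))
meas('',I)
E
```

```text
t 7.65 p [ 568.3 -179.8  192.1] yaw -11.6 d [   5.3  -17.4 -132.1] rv deg [-0.1 -0.  -0. ] F [-0.8 -0.2 -2.1] w 0.628 q [-20.   9. 105.   0.  66.  -8.]
7 rows, turn each [-0.0, -0.0, -0.0]
[[0.94, -0.11, 0.06], [0.94, -0.11, 0.06], [0.94, -0.11, 0.06], [0.94, -0.11, 0.06], [0.94, -0.11, 0.06]]
[[0.94, -0.11, 0.06], [0.94, -0.11, 0.06]]
scene red 98 px [190.  72.] z [219.8 221.1 222.3] ctr [ 513.7 -393.8] rect [ 514.6 -393.8] [26.2 57.8] 86.5
scene green 717 px [285. 268.] z [68.6 70.7 72.5] ctr [579.7 192. ] rect [579.2 191.7] [53.4 45. ] 20.0
scene amber 821 px [389. 293.] z [68.2 70.7 72.5] ctr [456.3 319.6] rect [456.2 319.3] [44.2 51.8] 83.3
top red 181 px [409. 177.] z [221.5 223.1 225.5] ctr [ 602.3 -209.1] rect [ 602.2 -209.5] [20.2 51.5] 89.0
top green 611 px [209. 185.] z [70.  72.8 75. ] ctr [575.9 190.1] rect [576.  190.3] [53.3 44.3] 20.5
top amber 527 px [372. 185.] z [82.  84.8 87. ] ctr [ 582.8 -134.1] rect [ 583.2 -134.1] [51.7 49.1] 45.4
top amber 81 px [157. 186.] z [70.6 73.2 75.3] ctr [569.6 289.7] rect [572.8 287.8] [19.5 39.4] 76.6
top amber 678 px [140. 247.] z [69.  72.9 75.6] ctr [448.9 315.1] rect [449.1 315. ] [46.  52.5] 83.3
```

View pics/both2.png

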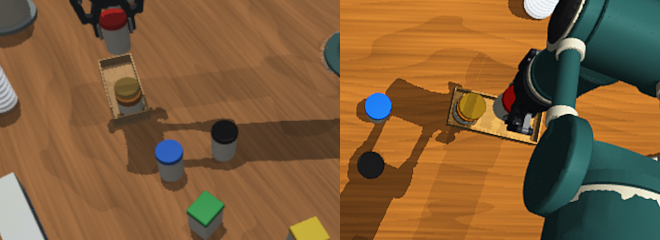

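The cup is upright in the grip, with its lid 30 mm above the TCP, so its base is 45 mm below. The jar hasn't moved. Now I centre over the slot and lower.

Emit:
{"op": "carry_out", "data": {"translation": [[0, -0.9, 0.43], [0.7, 0, 0], [1, 0, 0], [1, 0, 0], [1, 0, 0]], "angular": [[0, 0, 0], [0, 0, 0], [0, 0, 0], [0, 0, 0], [0, 0, 0]], "hand": [0, 0, 0, 0, 0]}}

```text
t: 8.25
ee_pos: [572.7, -198.0, 116.9]
ee_rot: [[-0.001, 0.201, 0.98], [0.0, 0.98, -0.201], [-1.0, 0.0, -0.001]]
ft_force: [-0.2, -0.1, -0.7]
gripper_width: 0.622
```

```bash
python3 go.py 573.6 -197.2 60 -11.5
```

```text
t 8.25 p [ 572.7 -198.   116.9] yaw -11.6 d [  0.9   0.8 -56.9] rv deg [-0.1 -0.  -0. ] F [-0.2 -0.1 -0.7] w 0.622 q [-21.  14. 108.   0.  58. -10.]
3 rows, turn each [-0.0, -0.0, -0.0]
[[0.95, 0.02, 0.01], [0.95, 0.02, 0.01], [0.95, 0.02, 0.01]]
```

Emit:
{"op": "carry_out", "data": {"translation": [[1, 0.03, 0.03], [1, 0, 0], [0.8, 0, 0], [0.3, 0, 0], [0.1, 0, 0]], "angular": [[0, 0, 0], [0, 0, 0], [0, 0, 0], [0, 0, 0], [0, 0, 0]], "hand": [0, 0, 0, 0, 0]}}

```text
t: 8.75
ee_pos: [573.2, -197.6, 53.3]
ee_rot: [[-0.002, 0.201, 0.98], [0.001, 0.98, -0.201], [-1.0, 0.0, -0.002]]
ft_force: [-0.1, -0.9, -1.3]
gripper_width: 0.619
```

Emit:
{"op": "carry_out", "data": {"translation": [[0.1, 0, 0], [0.1, 0, 0], [0, 0, 0]], "angular": [[0, 0, 0], [0, 0, 0], [0, 0, 0]], "hand": [0, 0, 0]}}

```text
t: 9.05
ee_pos: [574.4, -198.2, 51.2]
ee_rot: [[0.001, 0.201, 0.98], [-0.0, 0.98, -0.201], [-1.0, -0.0, 0.001]]
ft_force: [-0.3, 0.6, -1.8]
gripper_width: 0.623
```

Emit:
{"op": "carry_out", "data": {"translation": [[0.1, 0, 0], [0.1, 0, 0], [0, 0, 0]], "angular": [[0, 0, 0], [0, 0, 0], [0, 0, 0]], "hand": [0, 0, 0]}}

```text
t: 9.35
ee_pos: [574.6, -198.3, 48.6]
ee_rot: [[0.001, 0.201, 0.98], [-0.001, 0.98, -0.201], [-1.0, -0.0, 0.001]]
ft_force: [-4.5, 0.7, 8.5]
gripper_width: 0.62
```

Contact: about 10 N upward at TCP 48.6, as predicted. Now release.

Emit:
{"op": "carry_out", "data": {"translation": [[0, 0, 0], [0, 0, 0], [0, 0, 0], [0, 0, 0], [0, 0, 0]], "angular": [[0, 0, 0], [0, 0, 0], [0, 0, 0], [0, 0, 0], [0, 0, 0]], "hand": [0.8, 1, 1, 1, 1]}}

```text
t: 9.85
ee_pos: [573.8, -197.9, 46.3]
ee_rot: [[-0.0, 0.201, 0.98], [0.0, 0.98, -0.201], [-1.0, 0.0, -0.0]]
ft_force: [0.4, 0.5, -0.2]
gripper_width: 0.999
```

Emit:
{"op": "carry_out", "data": {"translation": [[-0.6, 0, 0], [-1, 0, 0], [-1, 0, 0], [-1, 0, 0], [-1, 0, 0]], "angular": [[0, 0, 0], [0, 0, 0], [0, 0, 0], [0, 0, 0], [0, 0, 0]], "hand": [1, 1, 1, 1, 1]}}

```text
t: 10.35
ee_pos: [574.1, -198.1, 140.3]
ee_rot: [[0.001, 0.201, 0.98], [-0.0, 0.98, -0.201], [-1.0, -0.0, 0.001]]
ft_force: [1.5, -0.5, 0.4]
gripper_width: 0.999
```

```bash
python3 go.py 577.7 191 190 20.5
```

```text
t 10.35 p [ 574.1 -198.1  140.3] yaw -11.6 d [  3.6 389.1  49.7] rv deg [-32.1   0.    0. ] F [ 1.5 -0.5  0.4] w 0.999 q [-21.  13. 106.  -0.  61. -10.]
20 rows, turn each [-0.19, 0.0, 0.0]
[[-0.12, 0.95, -0.19], [-0.12, 0.96, -0.16], [-0.12, 0.96, -0.13], [-0.12, 0.97, -0.11], [-0.12, 0.97, -0.08]]
[[-0.12, 0.97, -0.05], [-0.12, 0.97, -0.02], [-0.12, 0.97, 0.0], [-0.12, 0.97, 0.03], [-0.12, 0.97, 0.06]]
[[-0.12, 0.97, 0.08], [-0.12, 0.97, 0.11], [-0.12, 0.96, 0.14], [-0.12, 0.96, 0.17], [-0.12, 0.95, 0.19]]
[[-0.12, 0.95, 0.22], [-0.12, 0.94, 0.25], [-0.12, 0.93, 0.27], [-0.12, 0.93, 0.3], [-0.12, 0.92, 0.32]]
```

Emit:
{"op": "carry_out", "data": {"translation": [[-0.1, 0.95, -0.19], [-0.1, 0.96, -0.16], [-0.1, 0.96, -0.13], [-0.1, 0.97, -0.11], [-0.1, 0.97, -0.08]], "angular": [[-0.19, 0, 0], [-0.19, 0, 0], [-0.19, 0, 0], [-0.19, 0, 0], [-0.19, 0, 0]], "hand": [1, 1, 1, 1, 1]}}

```text
t: 10.85
ee_pos: [574.7, -100.1, 149.6]
ee_rot: [[0.001, 0.058, 0.998], [-0.0, 0.998, -0.058], [-1.0, -0.0, 0.001]]
ft_force: [0.4, 1.0, -0.7]
gripper_width: 1.0
```

Emit:
{"op": "carry_out", "data": {"translation": [[-0.1, 0.97, -0.05], [-0.1, 0.97, -0.02], [-0.1, 0.97, 0], [-0.1, 0.97, 0.03], [-0.1, 0.97, 0.06]], "angular": [[-0.19, 0, 0], [-0.19, 0, 0], [-0.19, 0, 0], [-0.19, 0, 0], [-0.19, 0, 0]], "hand": [1, 1, 1, 1, 1]}}

```text
t: 11.35
ee_pos: [575.4, -2.9, 159.6]
ee_rot: [[0.001, -0.084, 0.996], [-0.0, 0.996, 0.084], [-1.0, -0.0, 0.001]]
ft_force: [0.4, -0.1, -0.9]
gripper_width: 1.0
```

Emit:
{"op": "carry_out", "data": {"translation": [[0, 0.97, 0.08], [0, 0.97, 0.11], [0, 0.96, 0.14], [0, 0.96, 0.17], [0, 0.95, 0.19]], "angular": [[-0.19, 0, 0], [-0.19, 0, 0], [-0.19, 0, 0], [-0.19, 0, 0], [-0.19, 0, 0]], "hand": [1, 1, 1, 1, 1]}}

```text
t: 11.85
ee_pos: [575.6, 94.4, 159.5]
ee_rot: [[0.001, -0.225, 0.974], [0.0, 0.974, 0.225], [-1.0, -0.0, 0.001]]
ft_force: [0.2, 0.6, -0.3]
gripper_width: 1.0
```

Emit:
{"op": "carry_out", "data": {"translation": [[0, 0.95, 0.22], [0, 0.94, 0.25], [0, 0.93, 0.27], [0, 0.93, 0.3], [0, 0.92, 0.32]], "angular": [[-0.19, 0, 0], [-0.19, 0, 0], [-0.19, 0, 0], [-0.19, 0, 0], [-0.19, 0, 0]], "hand": [1, 1, 1, 1, 1]}}

```text
t: 12.35
ee_pos: [575.7, 191.8, 159.5]
ee_rot: [[0.001, -0.361, 0.933], [0.0, 0.933, 0.361], [-1.0, -0.0, 0.001]]
ft_force: [0.8, -0.4, -0.2]
gripper_width: 1.0
```

```bash
python3 - <<'E'
from h import *
from m import meas
I={n:read_camera(n) for n in("scene","top")}
for n in I: cv2.imwrite(f"pics/{n}3.png",I[n][0])
cv2.imwrite("pics/both3.png",np.hstack([I['scene'][0][60:300,80:420],I['top'][0][80:320,160:480]]))
meas('',I)
E
python3 go.py 577.7 191 42 20.5
```

```text
scene red 332 px [198. 128.] z [74.6 77.5 79.3] ctr [ 574.9 -200.5] rect [ 574.6 -200.5] [51.8 48.7] 66.0
scene green 712 px [285. 268.] z [68.4 70.5 72.4] ctr [579.4 192.6] rect [579.3 192. ] [53.4 44.8] 20.4
scene amber 319 px [206. 146.] z [80.5 82.5 84.5] ctr [ 582.6 -135.3] rect [ 581.8 -135.2] [49.  48.5] 67.1
scene amber 770 px [389. 293.] z [68.7 70.7 72.6] ctr [456.  319.6] rect [456.2 319.1] [43.1 51.8] 83.1
top red 545 px [404. 191.] z [76.9 79.7 81.9] ctr [ 573.8 -198.8] rect [ 573.3 -198.8] [51.8 51.1] 44.9
top amber 568 px [372. 185.] z [47.8 84.4 86.9] ctr [ 582.4 -133.8] rect [ 582.7 -133.6] [50.5 52. ] 1.5
t 12.45 p [575.7 193.  159.5] yaw 21.2 d [   2.    -2.  -117.5] rv deg [ 0.7  0.1 -0. ] F [ 0.6 -0.  -0.3] w 0.998 q [ 16.  12. 106.   0.  63.  -5.]
6 rows, turn each [0.01, 0.0, -0.0]
[[0.98, -0.02, 0.01], [0.98, -0.02, 0.01], [0.98, -0.02, 0.01], [0.98, -0.02, 0.01], [0.98, -0.02, 0.01]]
[[0.98, -0.02, 0.01]]
```

View pics/both3.png

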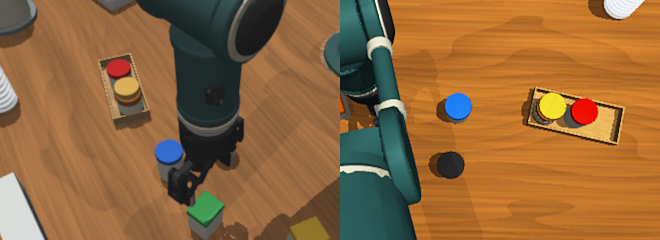

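The cup stands in the carton at about (574,-199), lid height right. Next, the tub grasp.

Emit:
{"op": "carry_out", "data": {"translation": [[0.5, -0.13, 0.06], [1, 0, 0], [1, 0, 0], [1, 0, 0], [1, 0, 0]], "angular": [[0.08, 0, 0], [0, 0, 0], [0, 0, 0], [0, 0, 0], [0, 0, 0]], "hand": [1, 1, 1, 1, 1]}}

```text
t: 12.95
ee_pos: [577.4, 187.4, 67.3]
ee_rot: [[-0.0, -0.347, 0.938], [-0.001, 0.938, 0.347], [-1.0, -0.0, -0.001]]
ft_force: [0.2, -0.4, -0.1]
gripper_width: 1.001
```

Emit:
{"op": "carry_out", "data": {"translation": [[0.9, 0, 0], [0.45, 0, 0], [0, 0, 0], [0, 0, 0], [0, 0, 0]], "angular": [[0, 0, 0], [0, 0, 0], [0, 0, 0], [0, 0, 0], [0, 0, 0]], "hand": [1, 1, 1, 0.7, 0.7]}}

```text
t: 13.45
ee_pos: [578.6, 188.9, 42.7]
ee_rot: [[0.002, -0.348, 0.937], [0.001, 0.937, 0.348], [-1.0, -0.0, 0.002]]
ft_force: [0.4, -0.6, 0.3]
gripper_width: 0.703
```

Emit:
{"op": "carry_out", "data": {"translation": [[0, 0, 0], [0, 0, 0], [0, 0, 0], [0, 0, 0], [0, 0, 0]], "angular": [[0, 0, 0], [0, 0, 0], [0, 0, 0], [0, 0, 0], [0, 0, 0]], "hand": [0, 0, 0, 0, 0]}}

```text
t: 13.95
ee_pos: [578.8, 189.2, 43.0]
ee_rot: [[0.003, -0.349, 0.937], [0.001, 0.937, 0.349], [-1.0, -0.0, 0.003]]
ft_force: [0.1, -0.2, 5.8]
gripper_width: 0.628
```

Emit:
{"op": "carry_out", "data": {"translation": [[-0.3, 0, 0], [-0.8, 0, 0], [-1, 0, 0], [-1, 0, 0], [-1, 0, 0]], "angular": [[0, 0, 0], [0, 0, 0], [0, 0, 0], [0, 0, 0], [0, 0, 0]], "hand": [0, 0, 0, 0, 0]}}

```text
t: 14.45
ee_pos: [577.2, 188.9, 124.8]
ee_rot: [[-0.0, -0.349, 0.937], [-0.0, 0.937, 0.349], [-1.0, 0.0, -0.0]]
ft_force: [-0.5, -0.1, -1.1]
gripper_width: 0.625
```

Emit:
{"op": "carry_out", "data": {"translation": [[-1, 0, 0], [-1, 0, 0], [-1, 0, 0], [-0.3, 0, 0]], "angular": [[0, 0, 0], [0, 0, 0], [0, 0, 0], [0, 0, 0]], "hand": [0, 0, 0, 0]}}

```text
t: 14.85
ee_pos: [578.9, 189.4, 193.0]
ee_rot: [[0.005, -0.349, 0.937], [0.001, 0.937, 0.349], [-1.0, -0.0, 0.005]]
ft_force: [0.0, 0.7, -1.1]
gripper_width: 0.629
```

```bash
python3 go.py 561.9 -255 195 -11.5 25; python3 - <<'E'
from h import *
from m import meas
p,d=read_camera("scene");cv2.imwrite("pics/scene4.png",p[100:400,100:500]);meas('',{'scene':(p,d)})
E
```

```text
t 14.85 p [578.9 189.4 193. ] yaw 20.4 d [ -17.  -444.4    2. ] rv deg [31.9  0.3 -0.1] F [ 0.   0.7 -1.1] w 0.629 q [ 16.  10. 104.   0.  66.  -5.]
25 rows, turn each [0.15, 0.0, -0.0]
[[-0.01, -0.82, -0.34], [-0.01, -0.83, -0.32], [-0.01, -0.84, -0.3], [-0.01, -0.84, -0.29], [-0.0, -0.85, -0.27]]
[[-0.0, -0.85, -0.25], [-0.0, -0.86, -0.23], [-0.0, -0.86, -0.21], [-0.0, -0.87, -0.19], [-0.0, -0.87, -0.17]]
[[-0.0, -0.88, -0.15], [-0.0, -0.88, -0.13], [-0.0, -0.88, -0.11], [-0.0, -0.88, -0.09], [-0.0, -0.89, -0.07]]
[[-0.0, -0.89, -0.05], [-0.0, -0.89, -0.03], [-0.0, -0.89, -0.01], [-0.0, -0.89, 0.01], [-0.0, -0.89, 0.03]]
[[-0.0, -0.89, 0.05], [-0.0, -0.89, 0.07], [-0.0, -0.89, 0.08], [-0.0, -0.88, 0.1], [-0.0, -0.88, 0.12]]
scene red 328 px [198. 128.] z [75.2 77.6 79.5] ctr [ 574.8 -200.6] rect [ 574.6 -200.5] [51.8 48.7] 66.0
scene green 471 px [292. 224.] z [218.5 220.8 222.4] ctr [522.9 119.5] rect [527.3 117.7] [72.3 34.6] 21.3
scene amber 331 px [206. 146.] z [80.9 82.7 84.5] ctr [ 582.7 -135.2] rect [ 581.9 -135.1] [49.2 48.4] 67.1
scene amber 773 px [389. 293.] z [69.  70.8 72.7] ctr [456.3 319.5] rect [456.3 319.1] [43.  51.9] 83.2
```

View pics/scene4.png

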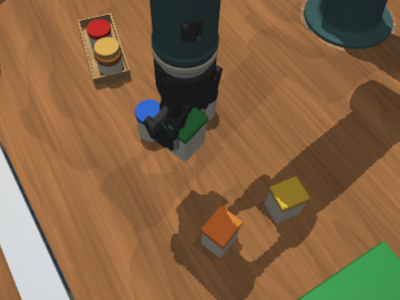

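The green tub is held upright, lid level. Carry it over.

Emit:
{"op": "carry_out", "data": {"translation": [[0, -0.5, -0.2], [0, -0.83, -0.32], [0, -0.84, -0.3], [0, -0.84, -0.29], [0, -0.85, -0.27]], "angular": [[0.15, 0, 0], [0.15, 0, 0], [0.15, 0, 0], [0.15, 0, 0], [0.15, 0, 0]], "hand": [0, 0, 0, 0, 0]}}

```text
t: 15.4
ee_pos: [574.0, 104.7, 188.7]
ee_rot: [[-0.001, -0.238, 0.971], [-0.0, 0.971, 0.238], [-1.0, -0.0, -0.001]]
ft_force: [0.2, -0.3, -1.1]
gripper_width: 0.625
```

Emit:
{"op": "carry_out", "data": {"translation": [[0, -0.85, -0.25], [0, -0.86, -0.23], [0, -0.86, -0.21], [0, -0.87, -0.19], [0, -0.87, -0.17]], "angular": [[0.15, 0, 0], [0.15, 0, 0], [0.15, 0, 0], [0.15, 0, 0], [0.15, 0, 0]], "hand": [0, 0, 0, 0, 0]}}

```text
t: 15.9
ee_pos: [570.6, 16.2, 189.3]
ee_rot: [[-0.0, -0.128, 0.992], [-0.0, 0.992, 0.128], [-1.0, -0.0, -0.0]]
ft_force: [0.5, -0.4, -0.9]
gripper_width: 0.627
```

Emit:
{"op": "carry_out", "data": {"translation": [[0, -0.88, -0.15], [0, -0.88, -0.13], [0, -0.88, -0.11], [0, -0.88, -0.09], [0, -0.89, -0.07]], "angular": [[0.15, 0, 0], [0.15, 0, 0], [0.15, 0, 0], [0.15, 0, 0], [0.15, 0, 0]], "hand": [0, 0, 0, 0, 0]}}

```text
t: 16.4
ee_pos: [567.0, -72.6, 189.3]
ee_rot: [[-0.0, -0.016, 1.0], [-0.0, 1.0, 0.016], [-1.0, -0.0, -0.0]]
ft_force: [-0.0, 0.4, -1.8]
gripper_width: 0.626
```

Emit:
{"op": "carry_out", "data": {"translation": [[0, -0.89, -0.05], [0, -0.89, -0.03], [0, -0.89, -0.01], [0, -0.89, 0.01], [0, -0.89, 0.03]], "angular": [[0.15, 0, 0], [0.15, 0, 0], [0.15, 0, 0], [0.15, 0, 0], [0.15, 0, 0]], "hand": [0, 0, 0, 0, 0]}}

```text
t: 16.9
ee_pos: [563.7, -161.4, 189.4]
ee_rot: [[-0.0, 0.096, 0.995], [0.0, 0.995, -0.096], [-1.0, -0.0, -0.0]]
ft_force: [-0.2, 0.6, -1.6]
gripper_width: 0.625
```

Emit:
{"op": "carry_out", "data": {"translation": [[0, -0.89, 0.05], [0, -0.89, 0.07], [0, -0.89, 0.08], [0, -0.88, 0.1], [0, -0.6, 0.08]], "angular": [[0.15, 0, 0], [0.15, 0, 0], [0.15, 0, 0], [0.15, 0, 0], [0.15, 0, 0]], "hand": [0, 0, 0, 0, 0]}}

```text
t: 17.4
ee_pos: [560.5, -244.7, 189.5]
ee_rot: [[0.0, 0.207, 0.978], [-0.0, 0.978, -0.207], [-1.0, -0.0, 0.0]]
ft_force: [0.3, -0.1, -1.8]
gripper_width: 0.63
```

```bash
python3 go.py 561.9 -255 120 -11.5 
```

```text
t 17.4 p [ 560.5 -244.7  189.5] yaw -12.0 d [  1.4 -10.3 -69.5] rv deg [-0.5  0.   0. ] F [ 0.3 -0.1 -1.8] w 0.63 q [-26.  11. 103.  -0.  66. -14.]
4 rows, turn each [-0.01, 0.0, 0.0]
[[0.87, -0.12, 0.04], [0.87, -0.12, 0.04], [0.87, -0.12, 0.04], [0.87, -0.12, 0.04]]
```

Emit:
{"op": "carry_out", "data": {"translation": [[0, -0.5, 0.17], [0.5, 0, 0], [1, 0, 0], [1, 0, 0], [1, 0, 0]], "angular": [[-0.06, 0, 0], [0, 0, 0], [0, 0, 0], [0, 0, 0], [0, 0, 0]], "hand": [0, 0, 0, 0, 0]}}

```text
t: 17.9
ee_pos: [561.7, -252.5, 118.0]
ee_rot: [[-0.0, 0.195, 0.981], [0.001, 0.981, -0.195], [-1.0, 0.001, -0.001]]
ft_force: [0.4, 0.3, -1.9]
gripper_width: 0.63
```

```bash
python3 go.py 561.9 -255 60 -11.5;python3 - <<'E'
from h import *
from m import meas
I={n:read_camera(n) for n in("scene","top")}
cv2.imwrite("pics/both5.png",np.hstack([cv2.resize(I['scene'][0][60:210,130:280],None,fx=2.6,fy=2.6),cv2.resize(I['top'][0][130:280,320:470],None,fx=2.6,fy=2.6)]))
meas('',I)
E
```

```text
t 17.9 p [ 561.7 -252.5  118. ] yaw -11.3 d [  0.2  -2.5 -58. ] rv deg [ 0.2 -0.  -0. ] F [ 0.4  0.3 -1.9] w 0.63 q [-27.  15. 106.   0.  59. -15.]
3 rows, turn each [0.01, -0.0, -0.0]
[[0.97, -0.04, 0.01], [0.97, -0.04, 0.01], [0.97, -0.04, 0.01]]
scene red 288 px [198. 127.] z [75.9 77.7 79.5] ctr [ 574.6 -202. ] rect [ 574.5 -201.8] [47.1 48.9] 59.8
scene green 324 px [189.  88.] z [143.4 145.5 147.5] ctr [ 539.5 -341.2] rect [ 540.  -342.4] [51.3 58.2] 78.4
scene amber 823 px [389. 293.] z [68.4 70.7 72.5] ctr [456.4 319.7] rect [456.2 319.3] [44.3 51.8] 83.2
top red 525 px [404. 191.] z [77.2 79.7 81.8] ctr [ 574.1 -199.4] rect [ 573.8 -199.4] [51.7 49.7] 45.2
top green 264 px [435. 191.] z [141.1 143.5 145.6] ctr [ 575.4 -262.9] rect [ 574.1 -264.3] [23.  56.9] 78.1
top amber 535 px [372. 185.] z [82.2 84.7 87.2] ctr [ 582.6 -134. ] rect [ 582.7 -134.6] [49.9 50.8] 89.9
top amber 677 px [140. 247.] z [69.1 72.9 75.3] ctr [448.8 315.1] rect [449.1 314.9] [46.  52.6] 83.0
```

View pics/both5.png

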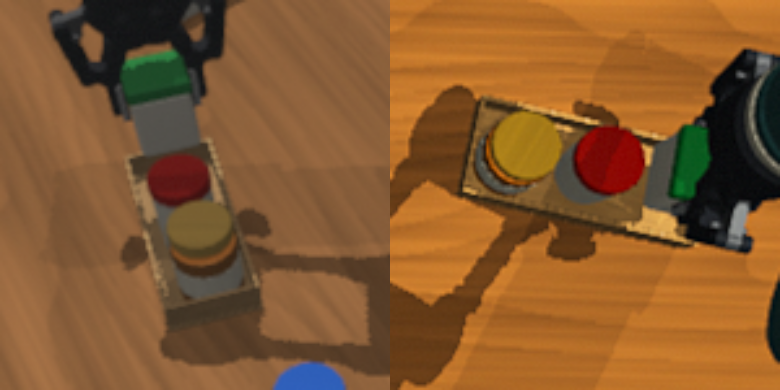

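The tub is lined up with the carton's free end, clear of the cup. Lowering.

Emit:
{"op": "carry_out", "data": {"translation": [[0.8, -0.12, 0.04], [1, 0, 0], [0.9, 0, 0], [0.4, 0, 0], [0.1, 0, 0]], "angular": [[0.02, 0, 0], [0, 0, 0], [0, 0, 0], [0, 0, 0], [0, 0, 0]], "hand": [0, 0, 0, 0, 0]}}

```text
t: 18.5
ee_pos: [561.7, -255.5, 54.5]
ee_rot: [[-0.001, 0.199, 0.98], [0.001, 0.98, -0.199], [-1.0, 0.0, -0.001]]
ft_force: [-0.2, -0.6, -0.6]
gripper_width: 0.625
```

Emit:
{"op": "carry_out", "data": {"translation": [[0.1, 0, 0], [0.1, 0, 0], [0, 0, 0]], "angular": [[0, 0, 0], [0, 0, 0], [0, 0, 0]], "hand": [0, 0, 0]}}

```text
t: 18.8
ee_pos: [562.7, -256.1, 52.2]
ee_rot: [[0.001, 0.199, 0.98], [-0.001, 0.98, -0.199], [-1.0, -0.0, 0.001]]
ft_force: [-0.2, 1.0, -1.0]
gripper_width: 0.622
```

Emit:
{"op": "carry_out", "data": {"translation": [[0.1, 0, 0], [0.1, 0, 0], [0, 0, 0]], "angular": [[0, 0, 0], [0, 0, 0], [0, 0, 0]], "hand": [0, 0, 0]}}

```text
t: 19.1
ee_pos: [561.9, -255.8, 47.3]
ee_rot: [[-0.0, 0.199, 0.98], [0.0, 0.98, -0.199], [-1.0, 0.0, -0.0]]
ft_force: [-0.3, -0.4, -0.9]
gripper_width: 0.627
```

Emit:
{"op": "carry_out", "data": {"translation": [[0.06, 0, 0], [0, 0, 0]], "angular": [[0, 0, 0], [0, 0, 0]], "hand": [0, 0]}}

```text
t: 19.3
ee_pos: [562.2, -255.9, 47.0]
ee_rot: [[-0.0, 0.199, 0.98], [0.0, 0.98, -0.199], [-1.0, 0.0, -0.0]]
ft_force: [-2.4, 1.2, 4.1]
gripper_width: 0.632
```

Light contact at TCP 47. Release and retreat.

Emit:
{"op": "carry_out", "data": {"translation": [[0, 0, 0], [0, 0, 0], [0, 0, 0], [0, 0, 0], [0, 0, 0]], "angular": [[0, 0, 0], [0, 0, 0], [0, 0, 0], [0, 0, 0], [0, 0, 0]], "hand": [0.8, 1, 1, 1, 1]}}

```text
t: 19.8
ee_pos: [562.1, -255.9, 46.2]
ee_rot: [[-0.0, 0.199, 0.98], [0.0, 0.98, -0.199], [-1.0, 0.0, -0.0]]
ft_force: [-1.2, 0.1, 0.3]
gripper_width: 1.002
```

Emit:
{"op": "carry_out", "data": {"translation": [[-0.6, 0, 0], [-1, 0, 0], [-1, 0, 0], [-1, 0, 0], [-1, 0, 0]], "angular": [[0, 0, 0], [0, 0, 0], [0, 0, 0], [0, 0, 0], [0, 0, 0]], "hand": [1, 1, 1, 1, 1]}}

```text
t: 20.3
ee_pos: [562.4, -255.9, 140.1]
ee_rot: [[0.001, 0.199, 0.98], [-0.0, 0.98, -0.199], [-1.0, -0.0, 0.001]]
ft_force: [0.0, 0.2, -0.4]
gripper_width: 1.001
```

Emit:
{"op": "carry_out", "data": {"translation": [[-0.5, 0, -1], [-0.5, 0, -1], [-0.5, 0, -1], [-0.5, 0, -1], [-0.5, 0, -1]], "angular": [[0, 0, 0], [0, 0, 0], [0, 0, 0], [0, 0, 0], [0, 0, 0]], "hand": [1, 1, 1, 1, 1]}}

```text
t: 20.8
ee_pos: [463.5, -235.8, 189.7]
ee_rot: [[0.001, 0.199, 0.98], [-0.001, 0.98, -0.199], [-1.0, -0.0, 0.001]]
ft_force: [-0.1, 0.6, 0.2]
gripper_width: 1.001
```

Emit:
{"op": "carry_out", "data": {"translation": [[-0.5, -1, 0], [-0.5, -1, 0], [0, -1, 0], [0, -1, 0], [0, -1, 0]], "angular": [[0, 0, 0], [0, 0, 0], [0, 0, 0], [0, 0, 0], [0, 0, 0]], "hand": [1, 1, 1, 1, 1]}}

```text
t: 21.3
ee_pos: [444.2, -334.9, 209.7]
ee_rot: [[0.001, 0.199, 0.98], [-0.001, 0.98, -0.199], [-1.0, -0.001, 0.001]]
ft_force: [-0.0, 0.0, 0.1]
gripper_width: 1.0
```

```bash
python3 - <<'E'
from h import *
from m import meas
I={n:read_camera(n) for n in("scene","top")}
cv2.imwrite("pics/both6.png",np.hstack([cv2.resize(I['scene'][0][60:210,130:280],None,fx=2.6,fy=2.6),cv2.resize(I['top'][0][130:280,320:470],None,fx=2.6,fy=2.6)]))
meas('',I)
s=ctrl.state();print(s['t'],s['ee_pos'],s['ft_force'])
E
```

```text
scene red 322 px [198. 127.] z [75.  77.5 79.5] ctr [ 574.5 -200.7] rect [ 574.5 -200. ] [50.2 49.8] 59.8
scene green 301 px [194. 112.] z [72.5 74.6 76.1] ctr [ 562.4 -255.2] rect [ 562.6 -255.3] [45.8 51.7] 78.2
scene amber 294 px [206. 146.] z [80.8 82.6 84.5] ctr [ 583.  -134.5] rect [ 581.9 -135. ] [49.5 48.5] 67.1
scene amber 819 px [389. 293.] z [68.2 70.6 72.5] ctr [456.4 319.6] rect [456.1 319.3] [44.2 51.6] 83.2
top red 553 px [404. 191.] z [76.8 79.6 81.8] ctr [ 573.7 -199.1] rect [ 573.3 -198.9] [51.7 51.1] 45.3
top green 585 px [431. 198.] z [73.8 76.6 78.9] ctr [ 561.4 -254.6] rect [ 561.5 -254.6] [45.1 53.2] 78.3
top amber 570 px [372. 185.] z [80.4 84.5 87.1] ctr [ 582.4 -133.7] rect [ 582.7 -133.6] [50.5 52. ] 1.5
top amber 676 px [140. 247.] z [69.2 72.8 75.3] ctr [448.9 314.9] rect [448.9 314.7] [46.4 52.5] 83.8
21.4 [ 443.99123142 -336.029551    209.45753722] [-0.39212966  0.38485438  0.68010971]
```

View pics/both6.png

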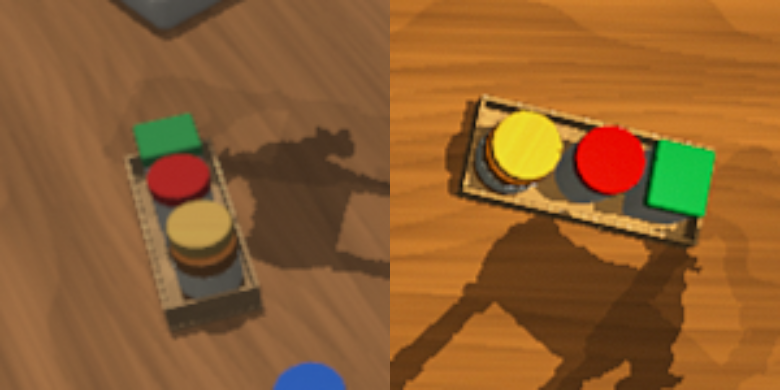

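All three lids sit at floor-standing height (cup ~79, tub ~76, jar ~84 mm), in a row inside the carton, and the arm is clear. Handing in.

```bash
python3 -c "
from cell import ctrl
print(ctrl.finish_job())"
```

```text
the job is handed in; nothing more can be done
None
```

I packed the red cup next to the jar and the green tub in the carton's -y end, and handed the job in at about 21 s. The hand-in reports no verdict. Each was lowered to contact, with about 9 N upward on the cup and 4 N on the tub, before the gripper opened.

The last pictures from both cameras show the cup, tub and jar in one row inside the walls. In carton coordinates their centres are at about y = -6, -62 and +59 mm. Cup, tub and jar lid heights read about 79, 76 and 84 mm, as expected for items standing on the 4 mm floor. Tilt I judged only from the lids looking level.

The arm was well clear at the end with no load on it. The two cameras agreed to within about 2 mm in both position and height, and no check failed.

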